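# Find the real transformer by weight and hold it on the tester

## Robot

A 6-joint arm with a two-finger parallel gripper is mounted at the origin on a cart in front of the work surface, level with it; the furniture and walls round the work are solid. World frame = base frame: x ahead of the robot, y to its left, z up, the work surface at z = 0. Lengths are in m, angles in rad, forces in N, time in s.
With the tool pointing down it reaches from about 0.275 to 1 m from the base axis. Payload 8.4 kg.
Tool frame: the origin (TCP) lies at the very end of the fingers, on their centre line; the grasp point (between the pads) lies 19 mm behind it; z points along the fingers, y is the line along which they close (so a half turn about z gives the same grasp; the last joint's range is limited). The gripper opens to 85 mm and grips with 20 to 120 N. Pads are 22 mm wide; open, the fingers measure 114 mm over their backs; the gripper's body (76 mm by 85 mm) begins 54 mm behind the grasp point. The pads swing forward as they close: fully open they stand 13 mm farther back than shut.
Start: joints at [1.194, 0.353, 1.633, -0, 1.155, -0.002], TCP at [0.229, 0.582, 0.201] pointing down, gripper open.
Joint ranges: [-2.63, 2.63], [-0.92, 2.1], [0.06, 2.66], [-1.3, 4.44], [0, 2.69], [-3.02, 3.02]. Speed limits (rad/s): [2.22, 2.22, 2.79, 3.14, 3.14, 3.14].

## Interface

Orientations are given as a 3x3 rotation matrix whose columns are the frame's x, y, z axes.
In Python, from bench import observe, grab_frame, calibration, sign_off gives the robot as it stands. The module is installed in compiled form; this text tells all that it offers.
- The arm moves only by the tool move_arm, never from a script. Its argument "deltas" is a list of rows, each an object with "linear": the shift along the tool's x, y, z in units of 25 mm (1.0 is 25 mm), a list of three; "spin": the turn about the tool's z in units of 10 degrees (1.0 is 10 degrees). In form: [{"linear": [dx, dy, dz], "spin": spin}, ...]. A call has exactly 8 rows; each row shifts and turns the commanded pose from where the row before left it, along the tool's axes as they then stand; what a row does not reach is not made up. A row lasts 1/8 s, in which the tool goes at most 62.5 mm and 10.7 degrees, less where a joint would pass 70% of its speed; a pose out of reach is approached as far as the arm can. A call is refused whole if a number of a shift passes 1 or a number of a turn 1, either way. A call with a gripper value outside its range is refused whole. "jaw" is the closure in counts, from 0 (fully open) to 255 (shut), set as the call begins (left out, the last holds). The fingers move at their own pace and stop on an object; "grip_force" is the grip in N (left out, the last holds). Time passes only in rows, so rows that do not move let the fingers close, or fill a call up. It gives the time, the measured TCP pose, the force, the opening and the grip force at its end, in the units of the state.
- observe(): the state, without advancing time (a new reading comes with each control period).
- grab_frame(name): name is "side" or "top" or "wrist"; returns the picture (400x640x3 uint8, red, green, blue); there is no depth.
- calibration(name): a dict with "intrinsics" (3x3 intrinsics, pixels), "k1" (the pictures are not rectified: a ray, as slopes to the right and down, at radius r is drawn at 1 + k1 r^2 times it, then the intrinsics apply), "pose" (4x4, takes a point from camera to world coordinates). Camera axes: x right, y up, looking along -z (the intrinsics and any distortion apply to the point x, -y, -z); pixel columns grow to the right and rows downward; lengths in m; the calibration is good to about 2 mm. A picture is of the moment at which its call begins: read the wrist's pose just before it. calibration takes no time and is no camera call; for the wrist camera it gives the pose at the moment of the call.
- sign_off(): hands the job in; it is judged then, once.
The state is a dict: "clock": time; "joints": joint angles; "qd": joint speeds; "joint_efforts": joint torques, N m; "position": TCP position; "orientation": TCP orientation; "force": force on the tool from outside, world axes, zero at the start; "moment": the same for the moment, N m; "grip_width": opening from 0.0 (shut) to 1.0 (fully open); "finger_force": force on a finger pad.
Only numpy, scipy, OpenCV 4.12 (cv2) and the standard library are available. Lean on these libraries where they do the work, as an engineer would, in place of code of your own. Each camera call takes 0.05 s, during which the arm holds its last target. There are 200 camera calls.

## Task

One of the two look-alike black modules on the pink foam is a wound and potted transformer, the other an empty dummy case: lift each in turn clear of the foam to feel which is heavier, setting it back upright on the foam, and leave the light dummy there. Put the heavier one upright between the steel guides of the contact tester and press it well down against the springs of the gold plate. The contacts make only while it is held, so finish still gripping it by its sides and holding it down, with everything else on the bench left alone.

Things in the scene. Friction and masses are not known exactly. Their poses are not given: they have to be found in the camera images.
- module_a: one of two look-alike black moulded modules with a plain grey plate on top, 46 mm (its x) x 56 mm (its y) x 40 mm high; origin at the centre of the underside, z up; ten thin pins reach 5 mm below it and sink freely into the foam or the plate's sockets. One of the two weighs about 0.45 kg, the other under 0.2 kg; which one, neither look nor name tells. Best gripped across the 46 mm
- module_b: the other module: same shape, size, origin and axes as module_a; it may be the heavier or the lighter one
- foam: fixed pink anti-static foam pad on which both modules stand, side by side along its y about 110 mm apart; 105 mm (x) x 215 mm (y) x 18 mm thick, firm; origin at the centre of its underside, top 18 mm above the bench
- tester: fixed grey hand-press contact tester, base 120 mm (x) x 140 mm (y), its top 24 mm above the bench; origin on the bench below the middle of the nest; red and black binding posts on its -x side. The nest lies between two bent sheet-steel guides at its y ends. A module goes in upright from above, its y along the tester's y, either way round
- mouth (a point): middle of the nest's open top, 60 mm above the bench, axes as the tester's. Inner faces of the guides below it: end walls at y = +-30 mm (2 mm play to a module), corner lips at x = +-25 mm (2 mm play) that cover |y| = 22.5 to 32.5 mm only, so the x sides stay open for the fingers, 45 mm wide. The guides flare outward from 51 mm up to 60 mm above the bench
- seat (a point): centre of the top of the gold contact plate in the nest, on which the module sits; its axes are the tester's; 38 mm above the bench at rest
- contact_plate (a joint): how far the sprung contact plate is pressed down, m: 0 at rest, 0.008 at its stop; it resists with about 6 N at the start and 11 N at the stop
- mug_1: black and white mug behind the work, 82 mm across and 97 mm high, bystander; origin at the centre of its foot
- solder_reel: blue solder reel standing on its flange behind the work, 56 mm across, 63 mm high, bystander; origin at the centre of its foot
- carton: small blue-grey carton behind the work, 34 x 48 x 22 mm, bystander; origin at the centre of its underside
- blue_board: small blue circuit board lying behind the work, 46 x 62 x 18 mm, bystander; origin at the centre of its underside
There are look-alikes about, which are no part of the job. Leave any green or red look-alike of the module_b alone. Leave any green or red look-alike of the module_a alone.

How it is judged:
By the outcome, as a careful person would: the job done as asked, in the order asked, and still so for the second after the job is handed in, while the arm keeps its last pose, push and grip.
It also fails if it takes over 66 s, if anything falls off the work surface, if the arm or the gripper's body presses on something with over 40 N, if the wrist force passes 120 N, or if a joint passes its speed limit or range.

## Working session

There is one attempt and no reset: what is moved stays moved. The work goes in short steps, Python scripts to look and compute and a tool call to move; the robot and the scene stay as the last step left them, time stands still between calls to the robot, and variables do not carry over. Pictures are saved under pics/ and viewed, at most 10 in all, crops included, and the job is handed in when it is done.

Besides the shell and the picture viewer there is one more tool, called by a JSON object that holds its "name" and its "arguments", one argument or row to a line. move_arm: Moves the arm, as the interface text tells. Its arguments: {"type":"object","properties":{"deltas":{"type":"array"},"jaw":{"type":"number"},"grip_force":{"type":"number"}},"required":["deltas"]}

```bash
mkdir -p pics; python3 - <<'E'
from bench import *
import cv2,numpy as np
s=observe()
print(s['clock'],s['position'],s['orientation'],s['force'],s['grip_width'])
ims=[grab_frame(n) for n in("side","top")]
for n,i in zip(("side","top"),ims):
    cv2.imwrite(f"pics/{n}0.png",i[:,:,::-1]); c=calibration(n); print(n,np.round(c['intrinsics'],1).tolist(),c['k1'],np.round(c['pose'],3).tolist())
E
```

```text
0.0 [0.22859079 0.58115529 0.20047128] [[-9.30587756e-01  3.66068496e-01 -5.33883794e-04]
 [ 3.66068883e-01  9.30586940e-01 -1.23264730e-03]
 [ 4.55919443e-05 -1.34252473e-03 -9.99999098e-01]] [ 0.04507423  0.30064041 -0.13275081] 0.9951417046504684
side [[373.5, 0.0, 318.9], [0.0, 373.5, 200.5], [0.0, 0.0, 1.0]] -0.05996539052781208 [[0.929, 0.202, -0.309, 0.217], [-0.369, 0.534, -0.761, -0.662], [0.012, 0.821, 0.57, 0.692], [0.0, 0.0, 0.0, 1.0]]
top [[480.2, 0.0, 309.4], [0.0, 480.2, 196.6], [0.0, 0.0, 1.0]] -0.0025682789917815113 [[-0.029, 0.987, -0.157, 0.341], [-0.999, -0.033, -0.023, 0.126], [-0.027, 0.156, 0.987, 1.371], [0.0, 0.0, 0.0, 1.0]]
```

View pics/top0.png

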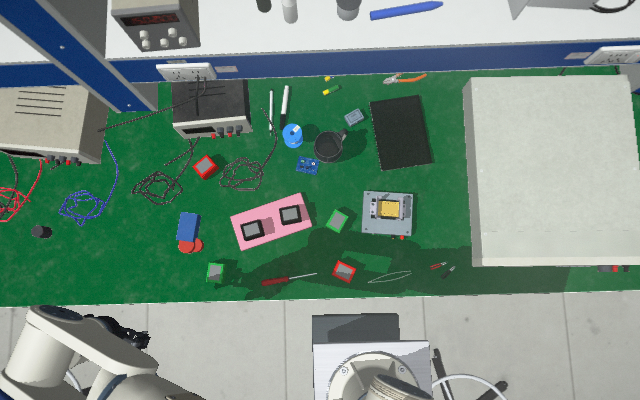

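View pics/side0.png

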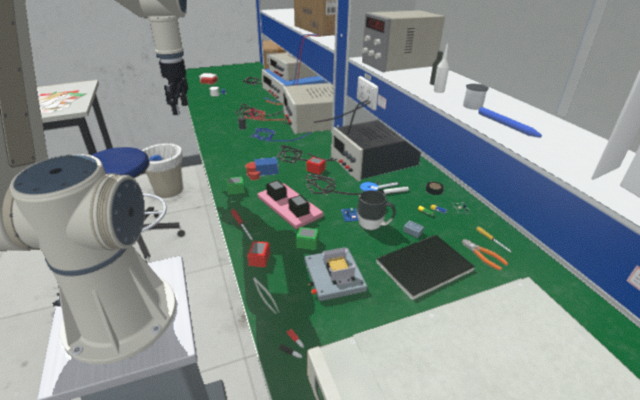

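The top view shows the pink foam at about (271,221), with modules at (252,230) and (290,214). The tester is at (388,212) with its posts at (402,238). The red and green look-alikes stand apart from these. Next I measure.

```bash
cat > h.py <<'E'
import cv2,numpy as np
from bench import *
def ray(c,px):
    K=c['intrinsics'];k=c['k1'];p=np.atleast_2d(np.array(px,float))
    d=(p-[K[0][2],K[1][2]])/[K[0][0],K[1][1]];u=d.copy()
    for _ in range(20): u=d/(1+k*(u**2).sum(1,keepdims=True))
    T=np.array(c['pose']);return T[:3,3],np.c_[u[:,0],-u[:,1],-np.ones(len(u))]@T[:3,:3].T
def onplane(c,px,z):
    o,d=ray(c,px);return o+d*((z-o[2])/d[:,2])[:,None]
def rect(c,cnt,z):
    P=onplane(c,cnt.reshape(-1,2),z)[:,:2]
    (m,s,a)=cv2.minAreaRect((P*1000).astype(np.float32))
    b=cv2.boxPoints((m,s,a));e=b[1]-b[0];f=b[2]-b[1]
    l=e if np.hypot(*e)>np.hypot(*f) else f   # long side
    return np.round(m,1),np.round(s,1),round(float(np.degrees(np.arctan2(l[1],l[0]))%180),1)
def blobs(mask,amin):
    cs,_=cv2.findContours(mask.astype(np.uint8),cv2.RETR_EXTERNAL,cv2.CHAIN_APPROX_NONE)
    return [k for k in cs if cv2.contourArea(k)>amin]
E
python3 - <<'E'
from h import *
im=cv2.imread('pics/top0.png');c=calibration('top')
b,g,r=[im[:,:,i].astype(int) for i in range(3)]
for k in blobs((r>180)&(r-g>50)&(b-g>10),500): print('foam',rect(c,k,.018))
roi=np.zeros(b.shape,bool);roi[180:260,225:320]=1
for k in blobs(roi&(abs(r-g)<20)&(abs(b-g)<20)&(g>70),50): print('plate',k.mean(0),rect(c,k,.058))
for k in blobs(roi&(r<60)&(g<60)&(b<60),100): print('black',k.mean(0),rect(c,k,.05))
roi[:]=0;roi[180:250,350:425]=1
for k in blobs(roi&(b>=g)&(g>110),500): print('tester',rect(c,k,.024))
for k in blobs(roi&(r-b>60)&(g>100),80): print('gold',k.mean(0),rect(c,k,.038))
for p in [(402,238)]: print('post',onplane(c,p,.03))
print(im[205,365],im[208,390],im[232,252])
E
```

```text
foam (array([489.2, 269.8]), array([102.9, 211.2]), 107.5)
plate [[251.02173913 229.08695652]] (array([463.9, 319.5]), array([30.7, 41.4]), 106.7)
plate [[289.63829787 213.76595745]] (array([502.9, 212.7]), array([31.1, 41.1]), 99.5)
black [[252.10606061 230.        ]] (array([462.4, 317.5]), array([46.4, 57.1]), 104.8)
black [[289.96969697 214.65151515]] (array([501.3, 212.2]), array([46.7, 54.4]), 99.7)
tester (array([500.9, -59.1]), array([138.4, 119.2]), 84.2)
gold [[388.30769231 208.27692308]] (array([511.9, -62.2]), array([55.8, 41.2]), 82.4)
post [[ 0.42856238 -0.09635949  0.03      ]]
[173 168 153] [103 194 223] [145 147 142]
```

{"name": "move_arm", "arguments": {
  "deltas": [
    {"linear": [-1,-0.5,0],"spin": 0},
    {"linear": [-1,-0.5,0],"spin": 0},
    {"linear": [-1,-0.5,0],"spin": 0},
    {"linear": [-1,-0.5,0],"spin": 0},
    {"linear": [-1,-0.5,0],"spin": 0},
    {"linear": [-1,-0.5,0],"spin": 0},
    {"linear": [-1,-0.5,0],"spin": 0},
    {"linear": [-1,-0.5,0],"spin": 0}
  ],
  "jaw": 0,
  "grip_force": 60
}}

```text
clock: 1.1
position: [0.3787, 0.4144, 0.2009]
orientation: [[-0.931, 0.366, -0.0], [0.366, 0.931, -0.0], [0.0, -0.001, -1.0]]
force: [0.4, -0.4, -0.1]
grip_width: 1.0
finger_force: 0.0
```

{"name": "move_arm", "arguments": {
  "deltas": [
    {"linear": [-1,-0.5,0],"spin": 0},
    {"linear": [-1,-0.5,0],"spin": 0},
    {"linear": [-1,-0.5,0],"spin": 0},
    {"linear": [-1,-0.5,0],"spin": 1},
    {"linear": [0,0,0],"spin": 1},
    {"linear": [0,0,0],"spin": 1},
    {"linear": [0,0,0],"spin": 1},
    {"linear": [0,0,0],"spin": 1}
  ]
}}

```text
clock: 2.1
position: [0.4528, 0.332, 0.2008]
orientation: [[-0.312, 0.95, -0.001], [0.95, 0.312, -0.0], [-0.0, -0.001, -1.0]]
force: [-0.4, 0.7, -0.2]
grip_width: 1.0
finger_force: 0.0
```

```bash
cat >> h.py <<'E'
def need(target,yaw=None):
    """deltas to go: mm in tool axes (axes as after the spin), spin deg; yaw = world angle of tool y"""
    s=observe();R=np.array(s['orientation']);p=np.array(s['position'])
    y=np.degrees(np.arctan2(R[1,1],R[0,1]));sp=0 if yaw is None else -((yaw-y+90)%180-90)
    a=np.radians(y-sp);ax=np.array([[-np.sin(a),np.cos(a),0],[np.cos(a),np.sin(a),0],[0,0,-1]])
    print('clock',round(s['clock'],2),'pos',np.round(p*1000,1),'yaw',round(y,1),'F',np.round(s['force'],2),'w',round(s['grip_width'],3))
    print('units',np.round(ax@(np.array(target)-p)/.025,2),'spin',round(sp/10,2))
E
python3 - <<'E'
from h import *
need([.4635,.3185,.2],15.5)
i=grab_frame('wrist');c=calibration('wrist');cv2.imwrite('pics/w1.png',i[:,:,::-1])
np.savez('w1.npz',**{k:np.array(v) for k,v in c.items()});print(np.round(c['pose'],3))
E
```

```text
clock 2.1 pos [452.8 332.  200.8] yaw 18.2 F [-0.39  0.65 -0.17] w 1.0
units [-0.63  0.27  0.03] spin 0.27
[[ 0.953 -0.292 -0.079  0.432]
 [ 0.302  0.919  0.252  0.395]
 [-0.001 -0.264  0.964  0.374]
 [ 0.     0.     0.     1.   ]]
```

View pics/w1.png

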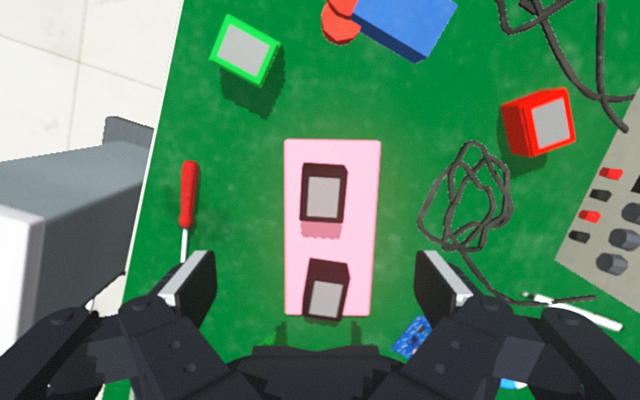

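The wrist view shows both modules fully, with their grey plates at (323,198) and (325,298). I measure those plates on z = 58 mm.

```bash
python3 - <<'E'
from h import *
im=cv2.imread('pics/w1.png');c=dict(np.load('w1.npz'))
b,g,r=[im[:,:,i].astype(int) for i in range(3)]
roi=np.zeros(b.shape,bool);roi[140:320,285:380]=1
for k in blobs(roi&(abs(r-g)<25)&(abs(b-g)<25)&(g>90),150):
    R=rect(c,k,.058);print('plate',k.mean(0),R)
for k in blobs((r>170)&(r-g>40)&(b-g>5),2000): print('foam',rect(c,k,.018))
need([.4635,.3185,.2],15.5)
E
```

```text
plate [[325.16101695 298.6440678 ]] (array([502. , 209.1]), array([31.7, 41.5]), 98.6)
plate [[322.71851852 196.48148148]] (array([464.2, 316.9]), array([31.1, 41.2]), 104.0)
foam (array([489. , 268.2]), array([103.4, 214.4]), 106.6)
clock 2.15 pos [452.8 332.  200.8] yaw 17.7 F [0.38 0.1  0.38] w 0.997
units [-0.63  0.27  0.03] spin 0.22
```

{"name": "move_arm", "arguments": {
  "deltas": [
    {"linear": [-0.65,0.29,0],"spin": 0.35},
    {"linear": [0,0,1],"spin": 0},
    {"linear": [0,0,1],"spin": 0},
    {"linear": [0,0,1],"spin": 0},
    {"linear": [0,0,1],"spin": 0},
    {"linear": [0,0,1],"spin": 0},
    {"linear": [0,0,1],"spin": 0},
    {"linear": [0,0,1],"spin": 0}
  ]
}}

```text
clock: 3.15
position: [0.4659, 0.3183, 0.0253]
orientation: [[-0.261, 0.965, 0.0], [0.965, 0.261, -0.0], [-0.0, 0.0, -1.0]]
force: [0.2, -0.6, 1.0]
grip_width: 1.0
finger_force: 0.0
```

{"name": "move_arm", "arguments": {
  "deltas": [
    {"linear": [0,0,0],"spin": 0},
    {"linear": [0,0,0],"spin": 0},
    {"linear": [0,0,0],"spin": 0},
    {"linear": [0,0,0],"spin": 0},
    {"linear": [0,0,0],"spin": 0},
    {"linear": [0,0,0],"spin": 0},
    {"linear": [0,0,0],"spin": 0},
    {"linear": [0,0,0],"spin": 0}
  ],
  "jaw": 255,
  "grip_force": 60
}}

```text
clock: 4.15
position: [0.4659, 0.3197, 0.028]
orientation: [[-0.26, 0.966, 0.002], [0.966, 0.26, 0.001], [0.001, 0.002, -1.0]]
force: [-2.0, 0.0, 8.3]
grip_width: 0.003
finger_force: 4.3
```

```bash
python3 - <<'E'
from h import *
need([.464,.318,.026],14.5);print(observe()['finger_force'])
i=grab_frame('wrist');cv2.imwrite('pics/w2.png',i[:,:,::-1])
E
```

```text
clock 4.15 pos [465.9 319.7  28. ] yaw 15.1 F [-2.05  0.03  8.26] w 0.003
units [-0.05 -0.09  0.08] spin 0.06
4.344094357802533
```

View pics/w2.png

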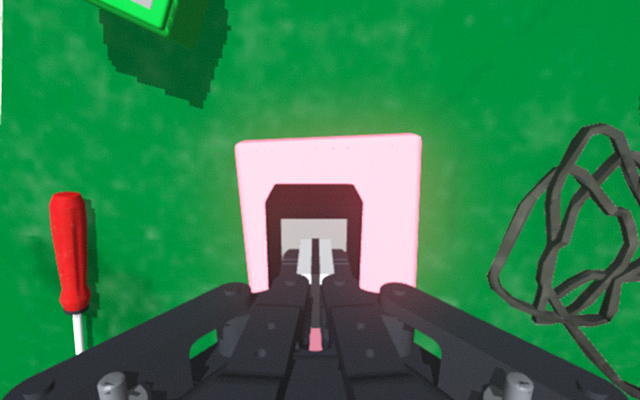

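```bash
cat >> h.py <<'E'
def proj(c,P):
    T=np.linalg.inv(np.array(c['pose']));q=T[:3,:3]@np.array(P)+T[:3,3];u=np.array([q[0],-q[1]])/-q[2]
    u=u*(1+c['k1']*(u@u));K=c['intrinsics'];return np.round([K[0][0]*u[0]+K[0][2],K[1][1]*u[1]+K[1][2]],0)
E
python3 - <<'E'
from h import *
c=calibration('wrist');p=np.array(observe()['position']);print('tcp',proj(c,p),np.round(c['pose'],3)[:3,3])
im=cv2.imread('pics/w2.png')
b,g,r=[im[:,:,i].astype(int) for i in range(3)]
for px in [(281,219),(349,219),(270,185),(362,185),(237,140),(421,134)]: print(px,[np.round(onplane(c,px,z)[0,:2]*1000,0).tolist() for z in (.018,.058)])
print('expected plate corners',[proj(c,[.464+x*np.cos(.253)-y*np.sin(.253),.318+x*np.sin(.253)+y*np.cos(.253),.058]) for x,y in((-.0155,.0205),(.0155,.0205),(-.0155,-.0205),(.0155,-.0205))])
t=grab_frame('top');s=grab_frame('side')
cv2.imwrite('pics/c3.png',np.hstack([cv2.resize(t[170:270,210:330],None,fx=3.3,fy=3.3),cv2.resize(s[160:260,230:350],None,fx=3.3,fy=3.3)])[:,:,::-1])
E
```

```text
tcp [317. 232.] [0.447 0.383 0.202]
(281, 219) [[444.0, 318.0], [445.0, 332.0]]
(349, 219) [[483.0, 329.0], [475.0, 340.0]]
(270, 185) [[434.0, 337.0], [437.0, 347.0]]
(362, 185) [[484.0, 350.0], [476.0, 357.0]]
(237, 140) [[411.0, 357.0], [419.0, 362.0]]
(421, 134) [[507.0, 386.0], [494.0, 385.0]]
expected plate corners [array([279., 215.]), array([347., 216.]), array([281., 295.]), array([344., 295.])]
```

View pics/c3.png

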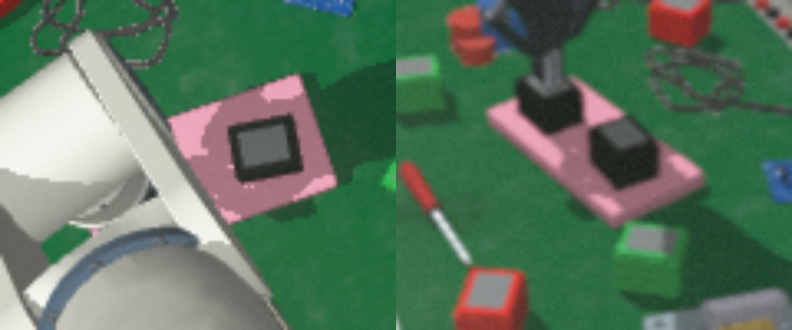

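The side view shows the shut fingertips standing on top of the module, which is undisturbed, with the TCP reading at 28 mm. The fingers therefore seem to end short of the stated TCP. I check the tip height from the pictures I already have.

```bash
python3 - <<'E'
from h import *
c1=dict(np.load('w1.npz'));print(c1['intrinsics'][0][0])
# w1: tcp .4528,.332,.2008 yaw 18.2 ; predicted inner pad edges at several heights above tcp
a=np.radians(18.2);y=np.array([np.cos(a),np.sin(a),0]);x=np.array([-np.sin(a),np.cos(a),0]);p=np.array([.4528,.332,.2008])
for h in(0,.013,.03,.043,.06): print(h,[proj(c1,p+s*.0425*y+e*x+[0,0,h]) for s in(-1,1) for e in(-.011,.011)])
c=calibration('wrist');p=np.array(observe()['position']);a=np.radians(15.1);y=np.array([np.cos(a),np.sin(a),0]);x=np.array([-np.sin(a),np.cos(a),0])
for h in(0,.013,.03): print(h,[proj(c,p+s*.009*y+e*x+[0,0,h]) for s in(-1,1) for e in(-.011,.011)])
i=cv2.imread('pics/w1.png')[230:340,140:490];j=cv2.imread('pics/w2.png')[170:370,220:420]
cv2.imwrite('pics/c4.png',np.hstack([cv2.resize(i,(480,151)).repeat(1,0),np.zeros((151,10,3),np.uint8)]) if 0 else np.vstack([cv2.resize(i,(700,220)),cv2.resize(cv2.copyMakeBorder(j,0,0,75,75,cv2.BORDER_CONSTANT),(595,340)).copy() if 0 else cv2.copyMakeBorder(cv2.resize(j,(360,360)),0,0,170,170,cv2.BORDER_CONSTANT)]))
E
```

```text
330.15370091637607
0 [array([243., 251.]), array([240., 214.]), array([392., 249.]), array([394., 212.])]
0.013 [array([237., 261.]), array([234., 222.]), array([398., 259.]), array([400., 220.])]
0.03 [array([229., 276.]), array([226., 234.]), array([406., 275.]), array([409., 232.])]
0.043 [array([222., 291.]), array([218., 245.]), array([414., 289.]), array([417., 243.])]
0.06 [array([210., 314.]), array([205., 263.]), array([426., 312.]), array([431., 260.])]
0 [array([301., 250.]), array([301., 213.]), array([333., 250.]), array([333., 213.])]
0.013 [array([300., 260.]), array([300., 221.]), array([334., 260.]), array([335., 221.])]
0.03 [array([299., 276.]), array([298., 233.]), array([336., 275.]), array([337., 232.])]
```

View pics/c4.png

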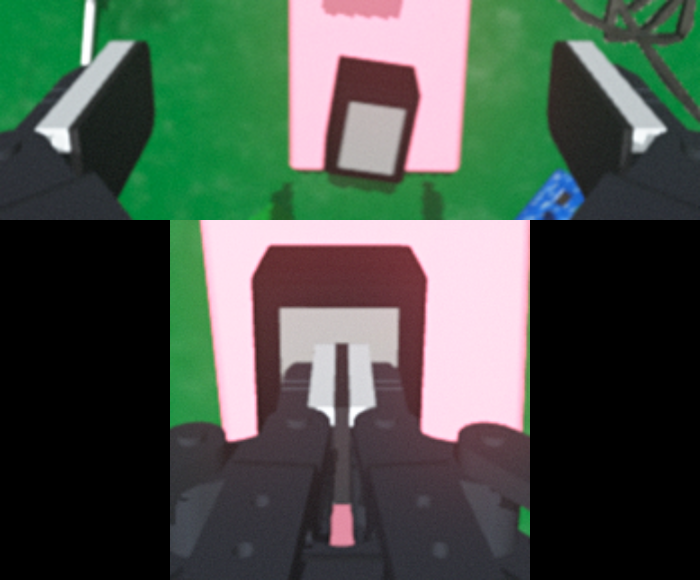

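Both views agree: the tips end about 30 mm short of the reported TCP. I allow for that by adding 30 mm to the reported height, so the foam grasp goes at a reported z of about -8 mm.

{"name": "move_arm", "arguments": {
  "deltas": [
    {"linear": [0,0,-1],"spin": 0},
    {"linear": [0,0,0],"spin": 0},
    {"linear": [0,0,0],"spin": 0},
    {"linear": [0,0,0],"spin": 0},
    {"linear": [-0.05,-0.08,0],"spin": 0.05},
    {"linear": [0,0,0],"spin": 0},
    {"linear": [0,0,0],"spin": 0},
    {"linear": [0,0,0],"spin": 0}
  ],
  "jaw": 0
}}

```text
clock: 5.3
position: [0.4635, 0.3174, 0.0511]
orientation: [[-0.251, 0.968, -0.0], [0.968, 0.251, -0.0], [-0.0, -0.0, -1.0]]
force: [0.7, -0.6, -0.3]
grip_width: 0.997
finger_force: 0.0
```

{"name": "move_arm", "arguments": {
  "deltas": [
    {"linear": [0,0,0.5],"spin": 0},
    {"linear": [0,0,0.5],"spin": 0},
    {"linear": [0,0,0.5],"spin": 0},
    {"linear": [0,0,0.5],"spin": 0},
    {"linear": [0,0,0.35],"spin": 0},
    {"linear": [0,0,0],"spin": 0},
    {"linear": [0,0,0],"spin": 0},
    {"linear": [0,0,0],"spin": 0}
  ]
}}

```text
clock: 6.3
position: [0.4638, 0.3176, -0.0071]
orientation: [[-0.251, 0.968, 0.001], [0.968, 0.251, 0.0], [0.0, 0.001, -1.0]]
force: [-0.2, -0.5, 0.6]
grip_width: 1.001
finger_force: 0.0
```

{"name": "move_arm", "arguments": {
  "deltas": [
    {"linear": [0,0,0],"spin": 0},
    {"linear": [0,0,0],"spin": 0},
    {"linear": [0,0,0],"spin": 0},
    {"linear": [0,0,0],"spin": 0},
    {"linear": [0,0,0],"spin": 0},
    {"linear": [0,0,0],"spin": 0},
    {"linear": [0,0,0],"spin": 0},
    {"linear": [0,0,0],"spin": 0}
  ],
  "jaw": 255,
  "grip_force": 60
}}

```text
clock: 7.3
position: [0.4639, 0.3176, -0.0071]
orientation: [[-0.251, 0.968, 0.001], [0.968, 0.251, 0.0], [0.0, 0.001, -1.0]]
force: [0.6, 0.2, 5.2]
grip_width: 0.532
finger_force: 61.9
```

{"name": "move_arm", "arguments": {
  "deltas": [
    {"linear": [0,0,-0.4],"spin": 0},
    {"linear": [0,0,-0.6],"spin": 0},
    {"linear": [0,0,-0.6],"spin": 0},
    {"linear": [0,0,-0.4],"spin": 0},
    {"linear": [0,0,0],"spin": 0},
    {"linear": [0,0,0],"spin": 0},
    {"linear": [0,0,0],"spin": 0},
    {"linear": [0,0,0],"spin": 0}
  ]
}}

```text
clock: 8.3
position: [0.4632, 0.3172, 0.042]
orientation: [[-0.251, 0.968, -0.001], [0.968, 0.251, -0.0], [-0.0, -0.001, -1.0]]
force: [-0.6, 0.5, -1.6]
grip_width: 0.529
finger_force: 61.4
```

```bash
python3 - <<'E'
from h import *
i=grab_frame('side');f=[]
for _ in range(6): f.append(observe()['force']); grab_frame('wrist') if _%2 else 0
print(np.round(f,2)); print(observe()['joint_efforts'],observe()['finger_force']);need([.464,.318,-.007],14.5)
E
```

```text
[[-0.74 -0.66 -1.79]
 [-0.74 -0.66 -1.79]
 [-0.34 -1.67 -0.05]
 [-0.34 -1.67 -0.05]
 [ 0.64  0.26 -0.2 ]
 [ 0.64  0.26 -0.2 ]]
[ 1.68415852e-05 -5.90513563e+01 -2.52112913e+01  3.85952671e-04
  3.85157138e-03  5.27923680e-05] 61.3949029147625
clock 8.5 pos [463.4 317.3  42.3] yaw 14.5 F [-0.38 -0.51 -1.2 ] w 0.537
units [0.02 0.03 1.97] spin 0.0
```

This one pulls with only about 1 N. I set it back.

{"name": "move_arm", "arguments": {
  "deltas": [
    {"linear": [0,0,0.5],"spin": 0},
    {"linear": [0,0,0.5],"spin": 0},
    {"linear": [0,0,0.4],"spin": 0},
    {"linear": [0,0,0.3],"spin": 0},
    {"linear": [0,0,0.2],"spin": 0},
    {"linear": [0,0,0.08],"spin": 0},
    {"linear": [0,0,0],"spin": 0},
    {"linear": [0,0,0],"spin": 0}
  ]
}}

```text
clock: 9.5
position: [0.4637, 0.3175, -0.0069]
orientation: [[-0.251, 0.968, 0.0], [0.968, 0.251, 0.0], [0.0, 0.001, -1.0]]
force: [1.3, -0.3, -1.7]
grip_width: 0.53
finger_force: 61.3
```

{"name": "move_arm", "arguments": {
  "deltas": [
    {"linear": [0,0,0],"spin": 0},
    {"linear": [0,0,0],"spin": 0},
    {"linear": [0,0,0],"spin": 0},
    {"linear": [0,0,0],"spin": 0},
    {"linear": [0,0,0],"spin": 0},
    {"linear": [0,0,0],"spin": 0},
    {"linear": [0,0,0],"spin": 0},
    {"linear": [0,0,0],"spin": 0}
  ],
  "jaw": 0
}}

```text
clock: 10.5
position: [0.4635, 0.3174, -0.0071]
orientation: [[-0.251, 0.968, -0.0], [0.968, 0.251, -0.0], [-0.0, -0.0, -1.0]]
force: [0.4, -0.2, -1.0]
grip_width: 1.0
finger_force: 0.0
```

{"name": "move_arm", "arguments": {
  "deltas": [
    {"linear": [0,0,-0.5],"spin": 0},
    {"linear": [0,0,-1],"spin": 0},
    {"linear": [0,0,-1],"spin": 0},
    {"linear": [0,0,-1],"spin": 0},
    {"linear": [0,0,0],"spin": 0.5},
    {"linear": [0,0,0],"spin": 0},
    {"linear": [0,0,0],"spin": 0},
    {"linear": [0,0,0],"spin": 0}
  ]
}}

```text
clock: 11.5
position: [0.4633, 0.3172, 0.0802]
orientation: [[-0.167, 0.986, -0.0], [0.986, 0.167, -0.0], [-0.0, -0.001, -1.0]]
force: [0.0, 0.4, 1.0]
grip_width: 0.997
finger_force: 0.0
```

```bash
python3 - <<'E'
from h import *
need([.5023,.211,-.007],9)
i=grab_frame('wrist');cv2.imwrite('pics/w5.png',i[:,:,::-1]);c=calibration('wrist')
im=i[:,:,::-1];b,g,r=[im[:,:,k].astype(int) for k in range(3)]
for k in blobs((abs(r-g)<25)&(abs(b-g)<25)&(g>90),150):
    R=rect(c,k,.058)
    if abs(R[0][0]-480)<60 and 180<R[0][1]<350: print('plate',k.mean(0),R)
E
```

```text
clock 11.5 pos [463.3 317.2  80.2] yaw 9.6 F [0.03 0.36 1.05] w 0.997
units [-4.44  0.88  3.49] spin 0.06
plate [[315.26046512 218.53953488]] (array([462.6, 316.6]), array([30.8, 41.1]), 104.4)
```

{"name": "move_arm", "arguments": {
  "deltas": [
    {"linear": [-0.89,0.18,0],"spin": 0.06},
    {"linear": [-0.89,0.17,0],"spin": 0},
    {"linear": [-0.89,0.17,0],"spin": 0},
    {"linear": [-0.89,0.18,0],"spin": 0},
    {"linear": [-0.88,0.18,0],"spin": 0},
    {"linear": [0,0,0],"spin": 0},
    {"linear": [0,0,0],"spin": 0},
    {"linear": [0,0,0],"spin": 0}
  ]
}}

```text
clock: 12.55
position: [0.5024, 0.2119, 0.0804]
orientation: [[-0.156, 0.988, -0.0], [0.988, 0.156, 0.0], [0.0, -0.0, -1.0]]
force: [0.2, -0.1, 0.2]
grip_width: 1.0
finger_force: 0.0
```

```bash
python3 - <<'E'
from h import *
i=grab_frame('wrist');cv2.imwrite('pics/w6.png',i[:,:,::-1]);c=calibration('wrist')
need([.5023,.211,-.007],9)
im=i[:,:,::-1];b,g,r=[im[:,:,k].astype(int) for k in range(3)]
for k in blobs((abs(r-g)<25)&(abs(b-g)<25)&(g>90),150):
    R=rect(c,k,.058)
    if abs(R[0][0]-490)<60 and 180<R[0][1]<350: print('plate',k.mean(0),R)
E
```

```text
clock 12.6 pos [502.4 211.9  80.4] yaw 9.0 F [ 0.54 -0.16 -0.6 ] w 1.001
units [-0.03 -0.01  3.5 ] spin -0.0
plate [[318.40465116 220.37209302]] (array([503.8, 210.4]), array([31. , 40.3]), 98.9)
plate [[274.21008403  31.11764706]] (array([463.6, 313.6]), array([31. , 32.9]), 104.3)
```

{"name": "move_arm", "arguments": {
  "deltas": [
    {"linear": [-0.05,0.03,0.5],"spin": 0},
    {"linear": [0,0,1],"spin": 0},
    {"linear": [0,0,1],"spin": 0},
    {"linear": [0,0,0.6],"spin": 0},
    {"linear": [0,0,0.4],"spin": 0},
    {"linear": [0,0,0],"spin": 0},
    {"linear": [0,0,0],"spin": 0},
    {"linear": [0,0,0],"spin": 0}
  ]
}}

```text
clock: 13.6
position: [0.5042, 0.2103, -0.0064]
orientation: [[-0.155, 0.988, 0.001], [0.988, 0.155, 0.0], [0.0, 0.001, -1.0]]
force: [-0.4, 0.2, 0.9]
grip_width: 1.003
finger_force: 0.0
```

{"name": "move_arm", "arguments": {
  "deltas": [
    {"linear": [0,0,0],"spin": 0},
    {"linear": [0,0,0],"spin": 0},
    {"linear": [0,0,0],"spin": 0},
    {"linear": [0,0,0],"spin": 0},
    {"linear": [0,0,0],"spin": 0},
    {"linear": [0,0,0],"spin": 0},
    {"linear": [0,0,0],"spin": 0},
    {"linear": [0,0,0],"spin": 0}
  ],
  "jaw": 255,
  "grip_force": 70
}}

```text
clock: 14.6
position: [0.5042, 0.2103, -0.0065]
orientation: [[-0.155, 0.988, 0.001], [0.988, 0.155, 0.0], [0.0, 0.001, -1.0]]
force: [0.1, -0.0, 5.5]
grip_width: 0.532
finger_force: 72.4
```

{"name": "move_arm", "arguments": {
  "deltas": [
    {"linear": [0,0,-0.4],"spin": 0},
    {"linear": [0,0,-0.6],"spin": 0},
    {"linear": [0,0,-0.6],"spin": 0},
    {"linear": [0,0,-0.4],"spin": 0},
    {"linear": [0,0,0],"spin": 0},
    {"linear": [0,0,0],"spin": 0},
    {"linear": [0,0,0],"spin": 0},
    {"linear": [0,0,0],"spin": 0}
  ]
}}

```text
clock: 15.6
position: [0.5033, 0.21, 0.0425]
orientation: [[-0.155, 0.988, -0.001], [0.988, 0.155, -0.0], [-0.0, -0.001, -1.0]]
force: [0.6, 0.3, -3.4]
grip_width: 0.53
finger_force: 72.4
```

```bash
python3 - <<'E'
from h import *
f=[]
for _ in range(4): f.append(observe()['force']); grab_frame('wrist')
print(np.round(f,2)); print(observe()['finger_force']);need([.503,.211,-.007],9)
E
```

```text
[[ 0.57  0.33 -3.41]
 [ 0.92 -0.27 -4.17]
 [ 0.18 -0.58 -4.86]
 [-0.74 -1.14 -4.54]]
72.44240194559097
clock 15.8 pos [503.5 210.1  42.8] yaw 8.9 F [-0.2  -0.28 -3.56] w 0.528
units [ 0.04 -0.01  1.99] spin -0.01
```

This one pulls with about 4.2 N, so it is the heavy one. I set it back on the foam as asked and then regrip it.

{"name": "move_arm", "arguments": {
  "deltas": [
    {"linear": [0,0,0.5],"spin": 0},
    {"linear": [0,0,0.5],"spin": 0},
    {"linear": [0,0,0.4],"spin": 0},
    {"linear": [0,0,0.3],"spin": 0},
    {"linear": [0,0,0.2],"spin": 0},
    {"linear": [0,0,0.08],"spin": 0},
    {"linear": [0,0,0],"spin": 0},
    {"linear": [0,0,0],"spin": 0}
  ]
}}

```text
clock: 16.8
position: [0.5039, 0.2102, -0.0064]
orientation: [[-0.155, 0.988, 0.001], [0.988, 0.155, 0.0], [0.0, 0.001, -1.0]]
force: [-0.5, -0.2, -4.7]
grip_width: 0.527
finger_force: 72.3
```

{"name": "move_arm", "arguments": {
  "deltas": [
    {"linear": [0,0,0],"spin": 0},
    {"linear": [0,0,0],"spin": 0},
    {"linear": [0,0,0],"spin": 0},
    {"linear": [0,0,0],"spin": 0},
    {"linear": [0,0,0],"spin": 0},
    {"linear": [0,0,0],"spin": 0},
    {"linear": [0,0,0],"spin": 0},
    {"linear": [0,0,0],"spin": 0}
  ],
  "jaw": 0
}}

```text
clock: 17.8
position: [0.5036, 0.2101, -0.0066]
orientation: [[-0.155, 0.988, -0.0], [0.988, 0.155, -0.0], [-0.0, -0.0, -1.0]]
force: [0.9, 0.8, 0.3]
grip_width: 1.001
finger_force: 0.0
```

{"name": "move_arm", "arguments": {
  "deltas": [
    {"linear": [0,0,0],"spin": 0},
    {"linear": [0,0,0],"spin": 0},
    {"linear": [0,0,0],"spin": 0},
    {"linear": [0,0,0],"spin": 0},
    {"linear": [0,0,0],"spin": 0},
    {"linear": [0,0,0],"spin": 0},
    {"linear": [0,0,0],"spin": 0},
    {"linear": [0,0,0],"spin": 0}
  ],
  "jaw": 255,
  "grip_force": 80
}}

```text
clock: 18.8
position: [0.5039, 0.2102, -0.0063]
orientation: [[-0.155, 0.988, 0.001], [0.988, 0.155, 0.0], [0.0, 0.001, -1.0]]
force: [0.0, 0.1, 4.7]
grip_width: 0.523
finger_force: 82.9
```

{"name": "move_arm", "arguments": {
  "deltas": [
    {"linear": [0,0,-0.5],"spin": 0},
    {"linear": [0,0,-1],"spin": 0},
    {"linear": [0,0,-1],"spin": 0},
    {"linear": [0,0,-1],"spin": 0},
    {"linear": [0,0,-1],"spin": 0},
    {"linear": [0,0,-0.5],"spin": 0.5},
    {"linear": [0,0,0],"spin": 0.5},
    {"linear": [0,0,0],"spin": 0.5}
  ]
}}

```text
clock: 19.8
position: [0.5029, 0.2098, 0.1187]
orientation: [[0.109, 0.994, -0.001], [0.994, -0.109, -0.0], [-0.0, -0.001, -1.0]]
force: [0.9, -0.2, -4.8]
grip_width: 0.528
finger_force: 82.7
```

```bash
python3 - <<'E'
from h import *
need([.506,-.06,.12],-6)
E
```

```text
clock 19.8 pos [502.9 209.8 118.7] yaw -6.2 F [ 0.9  -0.2  -4.77] w 0.528
units [-10.72   1.25  -0.05] spin -0.02
```

{"name": "move_arm", "arguments": {
  "deltas": [
    {"linear": [-0.5,0.1,0],"spin": 0},
    {"linear": [-0.9,0.1,0],"spin": 0},
    {"linear": [-0.9,0.1,0],"spin": 0},
    {"linear": [-0.9,0.1,0],"spin": 0},
    {"linear": [-0.9,0.1,0],"spin": 0},
    {"linear": [-0.9,0.1,0],"spin": 0},
    {"linear": [-0.9,0.1,0],"spin": 0},
    {"linear": [-0.9,0.1,0],"spin": 0}
  ]
}}

```text
clock: 20.8
position: [0.5048, 0.0374, 0.1184]
orientation: [[0.104, 0.995, -0.001], [0.995, -0.104, -0.0], [-0.0, -0.001, -1.0]]
force: [0.5, -0.9, -3.2]
grip_width: 0.523
finger_force: 82.7
```

{"name": "move_arm", "arguments": {
  "deltas": [
    {"linear": [-0.9,0.1,0],"spin": 0},
    {"linear": [-0.9,0.1,0],"spin": 0},
    {"linear": [-0.9,0.1,0],"spin": 0},
    {"linear": [-0.9,0.1,0],"spin": 0},
    {"linear": [-0.9,0.1,0],"spin": 0},
    {"linear": [-0.9,0.1,0],"spin": 0},
    {"linear": [-0.9,0.1,0],"spin": 0},
    {"linear": [-0.4,0.1,0],"spin": 0}
  ]
}}

```text
clock: 21.8
position: [0.5069, -0.1311, 0.1184]
orientation: [[0.105, 0.994, -0.001], [0.994, -0.105, -0.0], [-0.0, -0.001, -1.0]]
force: [0.3, 0.7, -4.1]
grip_width: 0.527
finger_force: 82.6
```

```bash
python3 - <<'E'
from h import *
i=grab_frame('wrist');cv2.imwrite('pics/w7.png',i[:,:,::-1]);c=calibration('wrist')
np.savez('w7.npz',**{k:np.array(v) for k,v in c.items()})
need([.506,-.06,.12],-6)
print('nest corners',[proj(c,[.506,-.06,z]) for z in(.024,.06)])
E
```

```text
clock 21.85 pos [ 507.4 -131.6  118.4] yaw -6.1 F [ 0.32 -1.6  -4.72] w 0.525
units [ 2.84 -0.36 -0.06] spin -0.01
nest corners [array([304., 102.]), array([303., 101.])]
```

View pics/w7.png

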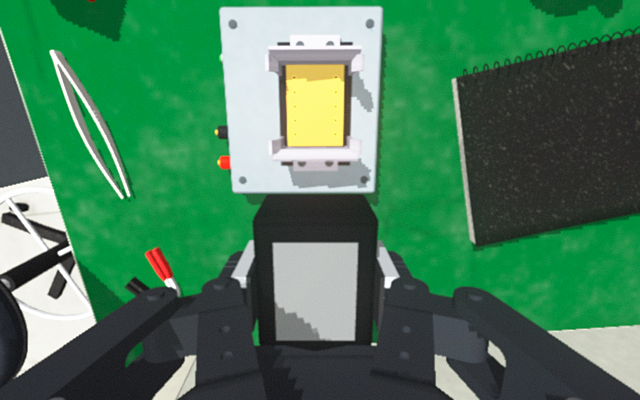

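The tester is fully in view: base, gold plate at about (316,106), guides either side, and the posts on the left at (222,145). The held module sits below with its plate at (315,290).

```bash
python3 - <<'E'
from h import *
im=cv2.imread('pics/w7.png');c=dict(np.load('w7.npz'))
b,g,r=[im[:,:,i].astype(int) for i in range(3)]
roi=np.zeros(b.shape,bool);roi[0:195,215:390]=1
for k in blobs(roi&(r-b>60)&(g>100),300): print('gold',cv2.boundingRect(k),rect(c,k,.038))
for k in blobs(roi&~((g-r>40)&(g-b>20))&(g>70),3000): print('base',rect(c,cv2.convexHull(k),.024))
roi[:]=0;roi[235:345,262:368]=1
for k in blobs(roi&(abs(r-g)<25)&(abs(b-g)<25)&(g>95),1500): print('held',rect(c,cv2.convexHull(k),.183))
# guide mouth: top outer rim tips z=.06
for px in [(267,46),(363,46),(267,163),(366,160)]: print(px,np.round(onplane(c,px,.06)[0]*1000,1))
# screws on base
for px in [(232,24),(370,23),(242,181),(364,180)]: print(px,np.round(onplane(c,px,.024)[0]*1000,1))
E
python3 -c "
import cv2;i=cv2.imread('pics/w7.png')[20:200,205:395];cv2.imwrite('pics/c8.png',cv2.resize(i,None,fx=3.2,fy=3.2,interpolation=cv2.INTER_CUBIC))"
```

```text
gold (285, 64, 60, 83) (array([513.7, -64.1]), array([58.3, 43.6]), 83.8)
base (array([499.1, -62.9]), array([140.3, 130.4]), 83.8)
held (array([ 506.6, -131.5]), array([40.8, 30.7]), 83.8)
(267, 46) [487.1 -23.7  60. ]
(363, 46) [548.7 -30.4  60. ]
(267, 163) [476.  -98.9  60. ]
(366, 160) [ 545.7 -104.3   60. ]
(232, 24) [4.597e+02 1.000e-01 2.400e+01]
(370, 23) [560.3 -10.   24. ]
(242, 181) [ 447.4 -116.6   24. ]
(364, 180) [ 547.9 -126.7   24. ]
```

View pics/c8.png

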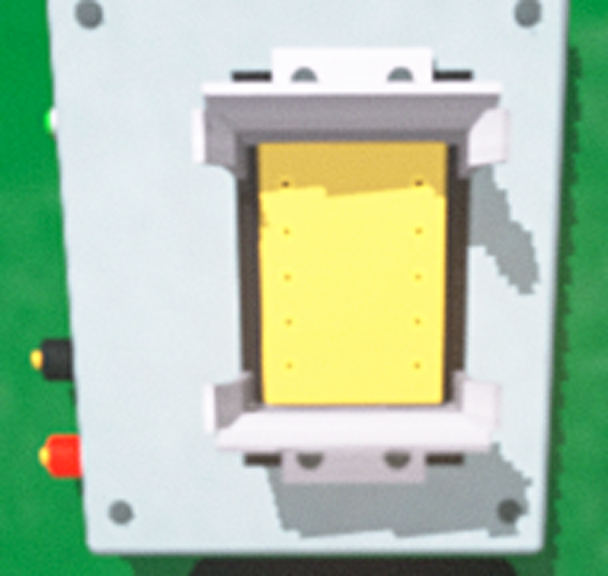

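The nest centre is at about (514,-64.2) with a yaw of -6.2°, and the held module is already parallel to it. I go above it.

{"name": "move_arm", "arguments": {
  "deltas": [
    {"linear": [0.5,0,0],"spin": 0},
    {"linear": [0.8,0,0],"spin": 0},
    {"linear": [0.8,0,0],"spin": 0},
    {"linear": [0.6,0,0],"spin": 0},
    {"linear": [0,0,0.5],"spin": 0},
    {"linear": [0,0,0.5],"spin": 0},
    {"linear": [0,0,0],"spin": 0},
    {"linear": [0,0,0],"spin": 0}
  ]
}}

```text
clock: 22.85
position: [0.5147, -0.0631, 0.0932]
orientation: [[0.106, 0.994, -0.001], [0.994, -0.106, 0.0], [-0.0, -0.001, -1.0]]
force: [0.1, -0.2, -4.6]
grip_width: 0.529
finger_force: 82.5
```

```bash
python3 - <<'E'
from h import *
need([.5142,-.0642,.0135],-6.2); grab_frame('top');need([.5142,-.0642,.0135],-6.2)
E
```

```text
clock 22.85 pos [514.7 -63.1  93.2] yaw -6.1 F [ 0.12 -0.17 -4.64] w 0.529
units [-0.05 -0.02  3.19] spin 0.01
clock 22.9 pos [514.9 -63.1  93.5] yaw -6.1 F [-1.03 -0.26 -4.41] w 0.528
units [-0.05 -0.02  3.2 ] spin 0.01
```

{"name": "move_arm", "arguments": {
  "deltas": [
    {"linear": [-0.05,-0.02,0.4],"spin": 0.01},
    {"linear": [0,0,0.6],"spin": 0},
    {"linear": [0,0,0.5],"spin": 0},
    {"linear": [0,0,0.3],"spin": 0},
    {"linear": [0,0,0.2],"spin": 0},
    {"linear": [0,0,0.2],"spin": 0},
    {"linear": [0,0,0.2],"spin": 0},
    {"linear": [0,0,0.2],"spin": 0}
  ]
}}

```text
clock: 23.9
position: [0.5143, -0.0638, 0.0283]
orientation: [[0.108, 0.994, 0.0], [0.994, -0.108, -0.0], [-0.0, 0.0, -1.0]]
force: [0.0, -0.1, -5.4]
grip_width: 0.531
finger_force: 82.6
```

{"name": "move_arm", "arguments": {
  "deltas": [
    {"linear": [0,0,0.1],"spin": 0},
    {"linear": [0,0,0.1],"spin": 0},
    {"linear": [0,0,0.1],"spin": 0},
    {"linear": [0,0,0.1],"spin": 0},
    {"linear": [0,0,0.1],"spin": 0},
    {"linear": [0,0,0.1],"spin": 0},
    {"linear": [0,0,0],"spin": 0},
    {"linear": [0,0,0],"spin": 0}
  ]
}}

```text
clock: 24.9
position: [0.5142, -0.0638, 0.0137]
orientation: [[0.108, 0.994, 0.0], [0.994, -0.108, -0.0], [-0.0, 0.0, -1.0]]
force: [-1.7, -0.2, 1.6]
grip_width: 0.527
finger_force: 83.0
```

{"name": "move_arm", "arguments": {
  "deltas": [
    {"linear": [0,0,0.06],"spin": 0},
    {"linear": [0,0,0.06],"spin": 0},
    {"linear": [0,0,0.06],"spin": 0},
    {"linear": [0,0,0.06],"spin": 0},
    {"linear": [0,0,0.04],"spin": 0},
    {"linear": [0,0,0],"spin": 0},
    {"linear": [0,0,0],"spin": 0},
    {"linear": [0,0,0],"spin": 0}
  ]
}}

```text
clock: 25.9
position: [0.5142, -0.0638, 0.0065]
orientation: [[0.108, 0.994, 0.0], [0.994, -0.108, -0.0], [-0.0, 0.0, -1.0]]
force: [-2.3, 0.6, 5.8]
grip_width: 0.529
finger_force: 83.4
```

```bash
python3 - <<'E'
from h import *
f=[]
for n in ('top','side','wrist'): i=grab_frame(n);cv2.imwrite(f'pics/e_{n}.png',i[:,:,::-1]);f.append(observe()['force'])
print(np.round(f,2));need([.5142,-.0642,.006],-6.2)
a=cv2.imread('pics/e_wrist.png');b=cv2.imread('pics/e_side.png')[220:320,270:390]
cv2.imwrite('pics/e.png',np.hstack([cv2.resize(a,(448,280)),cv2.resize(b,(336,280))]))
E
```

```text
[[-2.23 -0.09  6.39]
 [-2.47  0.43  5.44]
 [-2.47  0.33  6.57]]
clock 26.05 pos [514.3 -63.8   6.5] yaw -6.2 F [-2.47  0.33  6.57] w 0.529
units [-0.02 -0.    0.02] spin 0.0
```

View pics/e.png

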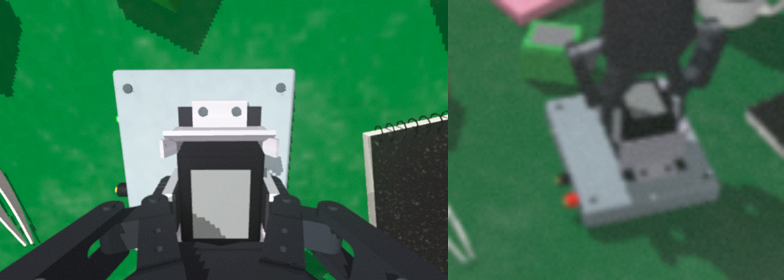

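The module sits upright between the guides, gripped by its sides. The spring load is about 10.6 N, which puts the plate about 7 mm down, and the dummy was left standing on the foam.

```bash
python3 -c "
from bench import *
print(sign_off())"
```

```text
the job is handed in; nothing more can be done
None
```

I handed the job in with the heavier module (about 4.2 N against 1 N) gripped upright in the tester and held about 7 mm down on the springs; the light dummy is back upright on the foam, though my first grasp there missed and briefly pressed shut fingertips on its top at about 8 N.

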